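# Prop the service cover of an instrument open

### The arm

A 7-joint arm with a two-finger parallel gripper is mounted at the origin on the work surface. World frame = base frame: x ahead of the robot, y to its left, z up, the work surface at z = 0. Lengths are in m, angles in rad, forces in N, time in s.
With the tool pointing down it reaches from about 0.425 to 1.025 m from the base axis. Payload 9.4 kg.
Tool frame: the origin (TCP) lies at the very end of the fingers, on their centre line; the grasp point (between the pads) lies behind it (bot.tcp_to_grasp is the z of the grasp point in the tool frame, in m); z points along the fingers, y is the direction in which the jaws open and shut (so a half turn about z gives the same grasp; the last joint's range is limited). The gripper opens to 85 mm and grips with 20 to 120 N. Pads are 22 mm wide; open, the fingers measure 114 mm over their backs; the gripper's body (76 mm by 85 mm) begins 54 mm behind the grasp point. The pads swing forward as they close: fully open they stand 13 mm farther back than shut.
Start: joints at [1.137, 0.599, -0.003, 1.599, 0.002, 0.943, -0.08], TCP at [0.253, -0.679, 0.231] pointing down, gripper open.
Joint ranges: [-2.57, 2.57], [-0.35, 1.97], [-1.29, 1.29], [0.11, 2.56], [-1.05, 4.19], [0.11, 1.86], [-2.63, 2.63]. Speed limits (rad/s): [2.22, 2.22, 3.01, 3.01, 3.14, 3.14, 3.14].

### API

Orientations are given as a 3x3 rotation matrix whose columns are the frame's x, y, z axes.
In Python, from station import monitor, read_camera, camera_params, bot, spotter gives the robot as it stands.
- The arm moves only by the tool arm_command, never from a script. Its argument "deltas" is one flat list of numbers, 7 for each row, row after row: the shift along the tool's x, y, z in units of 0.5 m (1.0 is 0.5 m), then the turn, a rotation vector about the tool's x, y, z in units of 120 degrees (1.0 is 120 degrees), then the opening, from 0 (shut) to 1 (fully open). In form: [tx, ty, tz, rx, ry, rz, claw, tx, ty, tz, rx, ry, rz, claw, ...]. A call has 1 to 20 rows; each row shifts and turns the commanded pose from where the row before left it, along the tool's axes as they then stand; what a row does not reach is not made up. A row lasts 1/10 s, in which the tool goes at most 50 mm and 8.59 degrees, less where a joint would pass 70% of its speed; a pose out of reach is approached as far as the arm can. A call with a number of a shift or a turn outside -1 to 1 is refused whole. A call with a gripper value outside its range is refused whole. The fingers move at their own pace and stop on an object; "grip_force" is the grip in N (left out, the last holds). Time passes only in rows, so rows that do not move let the fingers close. It gives the time, the measured TCP pose, the force and the opening at its end, in the units of the state.
- monitor.sense(): the state, without advancing time (a new reading comes with each control period).
- read_camera(name): name is "scene" or "top" or "wrist"; returns the picture (400x640x3 uint8, blue, green, red); there is no depth.
- camera_params(name): a dict with "fov_y" (degrees; the focal length in pixels is half the picture's height over the tangent of half this angle, whatever the lens; pixels are square), "cx", "cy" (the principal point, pixels), "view" (4x4, takes a point from world to camera coordinates). Camera axes: x right, y down, z forward; pixel columns grow to the right and rows downward; lengths in m; the calibration is good to about 2 mm. A picture is of the moment at which its call begins: read the wrist's pose just before it. camera_params takes no time and is no camera call; for the wrist camera it gives the pose at the moment of the call.
- bot.job_done(): hands the job in, once; it reports no verdict.
Trained networks look in the newest picture that a camera, given by its name, has taken for a name from the list of things; names that differ only in an ending like _2 or _b are one class to them, and where a whole thing is asked for, a point or a joint stands for the part that bears it (a point fixed in the world has none). Each returns a list of dicts, best first, with "confidence" (0 to 1); they miss things now and then, are a little off and sometimes report something else, mostly with a low value. They report only what shows in the picture. A call takes as long as a camera call.
- spotter.regions_of(camera, query): "pixels" (400x640 bool, what is visible of it) and "at" ([column, row] in pixels, amid what is visible of it).
The state is a dict: "time": time; "joints": joint angles; "qd": joint speeds; "joint_efforts": joint torques, N m; "eef_pos": TCP position; "tool_rot": TCP orientation; "force": force on the tool from outside, world axes, zero at the start; "wrist_torque": the same for the moment, N m; "width": finger opening in m.
Only numpy, scipy, OpenCV 4.12 (cv2) and the standard library are available. Lean on these libraries where they do the work, as an engineer would, in place of code of your own. Each camera call takes 0.05 s, during which the arm holds its last target. There are 200 camera calls.

### The job

Open the service cover of the white bench instrument for maintenance and prop it: lift the cover until it stays up by itself, swing the prop rod up out of its clip, then lower the cover so that the yellow pin of the rod sits in the slot of the yellow bracket under the cover and the rod carries it. Do not let the cover fall, and leave the other things on the bench where they are.

Things in the scene. Friction and masses are not known exactly. Their poses are not given: they have to be found in the camera images.
- module: Low white bench instrument, 340 mm long (x -170 to 170), 280 mm deep (y -150 to 130), 100 mm high, fixed. Origin under it on the bench; y towards the cover's hinge side, z up; blue front panel at -y. Deck at z = 20 mm, end walls 66, front wall 52 mm high, fittings inside under 60 mm. The prop lies 76 mm inside the -x end wall, its pin 55 mm inside the front wall, free below and at both sides.
- cover (a joint): Opening angle of the white cover (5 mm sheet 344 x 287 mm, edges turned down 26 mm, front edge 38 mm, 0.5 kg) hinged at the module's +y edge: 0 shut, stop at 1.45 rad. Friction hinges: let go above about 1.28 rad (73 deg) it stays, lower it sinks shut by itself. Lifting the free edge takes 4 to 5 N. It reads about 0.99 when it rests on the prop with the pin in the slot.
- prop (a joint): Angle of the prop rod about its pivot: 0 lying level in its clip, pointing to the module's -y; grows as it swings up and over towards the cover's hinge side, stop at 1.75; about 1.50 (nearly upright) with its pin in the slot. The pivot is stiff: the 75 g rod stays at any angle where it is left.
- cover_hinge (a point): Point on the hinge line of the cover, at the middle of its length, 94 mm above the bench; the line runs along the module's x. Axes as the module's.
- handle (a point): Middle of the bar of the black bow handle on top of the cover: bar 12 mm thick, 120 mm long, along the module's x, its axis 35 mm above the cover's top face, 245 mm from the hinge line (37 mm in from the free edge). Axes turn with the cover: x along the bar, z out of the cover's top.
- prop_pivot (a point): Centre of the prop rod's pivot, in a small steel bracket inside the module, 71 mm above the bench. The rod turns about the module's x here. Axes as the module's.
- prop_end (a point): Middle of the yellow cross pin of the prop. The prop is a steel rod 8 mm thick, 141 mm from pivot to pin; there it is bent square and the 8 mm pin runs 45 mm to the module's +x. The point lies on the pin's axis, 28 mm from the rod's axis; stowed it is 71 mm above the bench. Axes turn with the prop: x along the pin, y from pin to pivot.
- slot (a point): Where the pin's axis lies when seated in the slot of the yellow bracket (34 mm wide) under the cover: 145 mm from the hinge line, 7 mm below the sheet. Axes turn with the cover: -y to its free edge, z to its top. Slot 13 mm long, open downwards; outer stop 16 mm proud, inner step 5 mm, then a ramp of 30 mm towards the hinge on which the pin slides outwards into the slot. A pin outside the stop slips off.
- clip_mouth (a point): Middle of the rod in the black spring clip that holds the stowed prop, 55 mm from the pivot; it lets the rod go upwards at 1 to 3 N. The clip is 12 mm long on a post 14 mm wide. Axes as the module's.
- reagent: Amber glass bottle with black cap, 88 mm across, 175 mm high; origin under its centre.
- beaker: Small empty glass beaker, 68 mm across, 85 mm high; origin under its centre.
- screw_cap: Black screw cap lying on the bench, 52 mm across, 24 mm high; origin under its centre.
- wrench: Steel wrench 150 mm long lying flat on the bench along its x; origin under its middle.
- driver: Red-handled screwdriver 170 mm long lying on the bench along its x; origin under its middle.
- column: Spare steel column lying on the bench along its x, 150 mm long, end fittings 18 mm; origin under its middle.
- vial_tray: Blue compartment tray, 100 x 70 mm, 35 mm high; origin under its centre.

How it is judged:
By the outcome, as a careful person would: the job done as asked, in the order asked, and still so for the second after the job is handed in, with the robot touching nothing.
It also fails if it takes over 69 s, if anything falls off the work surface, if the arm or the gripper's body presses on something with over 40 N, if the wrist force passes 120 N, or if a joint passes its speed limit or range.

## Working session

There is one attempt and no reset: what is moved stays moved. The work goes in short steps, Python scripts to look and compute and a tool call to move; the robot and the scene stay as the last step left them, time stands still between calls to the robot, and variables do not carry over. Pictures are saved under pics/ and viewed, about 8 in all and at most 12, crops included, and the job is handed in when it is done.

Besides the shell and the picture viewer there is one more tool, called after "Call:" as name(argument=value, ...), one argument or row to a line, values as JSON. arm_command: Moves the arm, as the interface text tells. Its arguments: {"type":"object","properties":{"deltas":{"type":"array"},"grip_force":{"type":"number"}},"required":["deltas"]}

```bash
ls; mkdir -p pics
python3 - <<'E'
from station import monitor, read_camera, camera_params, bot, spotter
import cv2,numpy as np
s=monitor.sense();print({k:np.round(v,3).tolist() for k,v in s.items()}); print(bot.tcp_to_grasp)
for c in ["scene","top"]:
    im=read_camera(c);cv2.imwrite(f"pics/{c}0.png",im)
    p=camera_params(c);print(c,p["fov_y"],p["cx"],p["cy"],np.round(p["view"],4).tolist())
    for q in ["module","handle","cover","reagent","beaker"]:
        for r in spotter.regions_of(c,q)[:2]:
            m=r["pixels"];ys,xs=np.nonzero(m)
            print(c,q,round(r["confidence"],2),r["at"],m.sum(),xs.min(),xs.max(),ys.min(),ys.max())
a=cv2.imread("pics/scene0.png");b=cv2.imread("pics/top0.png")
cv2.imwrite("pics/both0.png",np.vstack([cv2.resize(a,(480,300)),cv2.resize(b,(480,300))]))
E
```

```text
pics
{'time': 0.0, 'joints': [1.137, 0.6, -0.003, 1.6, 0.002, 0.943, -0.08], 'qd': [-0.0, 0.001, 0.001, -0.0, 0.0, 0.002, 0.001], 'joint_efforts': [-0.001, -77.645, 1.565, -25.8, 0.012, 0.009, -0.0], 'eef_pos': [0.253, -0.679, 0.23], 'tool_rot': [[0.937, 0.349, -0.001], [0.349, -0.937, 0.001], [-0.0, -0.002, -1.0]], 'force': [0.516, -0.318, -0.812], 'wrist_torque': [-0.038, -0.054, -0.01], 'width': 0.086}
-0.0187
scene 48.2686060054765 311.75634557406005 200.02392477975317 [[0.836, 0.5484, -0.0165, -0.4682], [0.4277, -0.6702, -0.6065, -0.1793], [-0.3437, 0.5, -0.7949, 1.303], [0.0, 0.0, 0.0, 1.0]]
scene module 0.87 [296.6, 234.2] 19297 191 387 156 325
scene handle 0.78 [295.2, 231.7] 18159 192 388 156 320
scene cover 0.88 [295.7, 233.2] 18318 192 388 156 319
scene reagent 0.95 [358.1, 149.7] 1798 341 377 115 179
scene beaker 0.91 [203.2, 299.7] 1208 187 223 280 323
top 55.492857878078055 323.8353235207102 203.45788428607565 [[0.0082, -1.0, 0.0032, 0.0113], [-0.9994, -0.0083, -0.0327, 0.5599], [0.0328, -0.003, -0.9995, 1.0836], [0.0, 0.0, 0.0, 1.0]]
top module 0.84 [356.5, 201.0] 14159 299 415 136 271
top module 0.73 [356.3, 202.0] 14289 301 417 136 271
top handle 0.61 [362.1, 205.5] 14283 301 417 136 271
top cover 0.93 [358.9, 205.0] 14027 301 416 136 271
top reagent 0.76 [248.7, 203.2] 1038 228 266 186 218
top beaker 0.74 [440.6, 223.4] 611 427 457 214 238
```

View pics/top0.png

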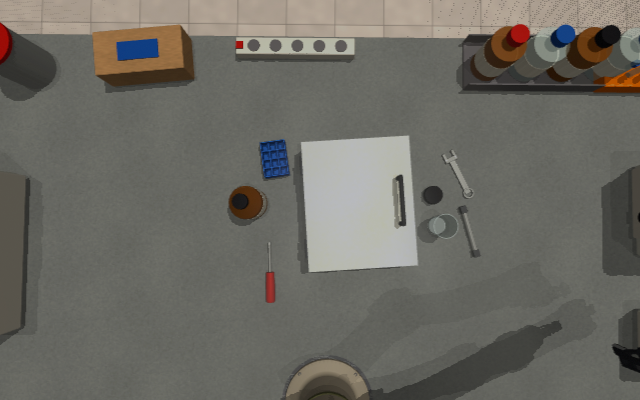

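View pics/scene0.png

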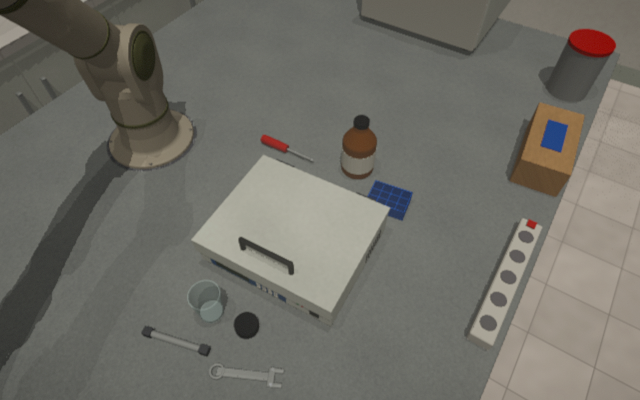

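The top view shows the cover's corners at about (301,141), (409,136), (417,266) and (309,272), with the handle bar near (401,200). The hinge is on the left (+y world). The cap and beaker stand just in front of the free edge, and the bottle is behind the hinge. Next I fit the module pose.

```bash
cat > h.py <<'E'
from station import monitor, read_camera, camera_params, bot, spotter
import cv2,numpy as np
from scipy.optimize import least_squares
from scipy.spatial.transform import Rotation as R
def proj(c,P,p=None):
    p=p or camera_params(c);P=np.atleast_2d(P);V=np.array(p["view"])
    q=P@V[:3,:3].T+V[:3,3];f=200/np.tan(np.radians(p["fov_y"])/2)
    return np.c_[f*q[:,0]/q[:,2]+p["cx"],f*q[:,1]/q[:,2]+p["cy"]]
def ray(c,uv,p=None):
    p=p or camera_params(c);V=np.array(p["view"]);f=200/np.tan(np.radians(p["fov_y"])/2)
    d=V[:3,:3].T@np.array([(uv[0]-p["cx"])/f,(uv[1]-p["cy"])/f,1]);o=-V[:3,:3].T@V[:3,3];return o,d
def onz(c,uv,z,p=None):
    o,d=ray(c,uv,p);return o+d*(z-o[2])/d[2]
E
python3 - <<'E'
from h import *
obs={}
for c in ["top","scene"]:
    im=cv2.imread(f"pics/{c}0.png");read_camera(c)
    m=spotter.regions_of(c,"cover")[0]["pixels"].astype(np.uint8)
    m=cv2.dilate(m,np.ones((9,9)))
    g=im.astype(int)
    w=((im.min(2)>(150))&(m>0)).astype(np.uint8)
    w=cv2.morphologyEx(w,cv2.MORPH_OPEN,np.ones((3,3)))
    k=max(cv2.findContours(w,0,2)[0],key=cv2.contourArea)
    k=cv2.convexHull(k);e=.03
    a=cv2.approxPolyDP(k,e*cv2.arcLength(k,1),True)[:,0];print(c,a.tolist(),w.sum())
    obs[c]=a.astype(float)
    # handle
    d=(im.max(2)<70)&(cv2.erode(m,np.ones((15,15)))>0);ys,xs=np.nonzero(d);print("dark",d.sum(),xs.mean(),ys.mean(),cv2.minAreaRect(np.c_[xs,ys].astype(np.float32)))
    obs[c+"h"]=(xs.mean(),ys.mean())
    for q in ["beaker","screw_cap","reagent","column","wrench","vial_tray"]:
        for r in spotter.regions_of(c,q)[:1]:
            print(q,round(r["confidence"],2),np.round(onz(c,r["at"],{'reagent':.09,'beaker':.04}.get(q,.012)),3))
C=np.array([[x,y,.1] for x,y in [(-.172,-.152),(.172,-.152),(.172,.135),(-.172,.135)]])
def W(p,P):
    return P@R.from_euler('z',p[2]).as_matrix().T+[p[0],p[1],0]
def f(p,full=0):
    r=[]
    for c in ["top","scene"]:
        q=proj(c,W(p,C));
        for x in q:
            d=obs[c]-x;r.append(d[np.argmin((d**2).sum(1))])
    return np.ravel(r)
s=least_squares(f,[.56,-.07,-.05],loss="soft_l1");print(s.x,np.round(f(s.x),1))
H=W(s.x,np.array([[0,.13-.245,.135]]));print("handle",H,[proj(c,H) for c in("top","scene")])
E
```

```text
top [[408, 136], [417, 264], [309, 271], [301, 142]] 13445
dark 205 401.49756097560976 199.9512195121951 ((400.5729675292969, 200.0951385498047), (50.155338287353516, 6.319306373596191), 86.18592071533203)
beaker 0.82 [ 0.503 -0.319  0.04 ]
screw_cap 0.53 [ 0.597 -0.289  0.012]
reagent 0.64 [0.562 0.217 0.09 ]
column 0.55 [ 0.489 -0.397  0.012]
wrench 0.82 [ 0.648 -0.36   0.012]
vial_tray 0.76 [0.688 0.156 0.012]
scene [[263, 156], [387, 207], [331, 309], [193, 240]] 15516
dark 334 265.877245508982 253.08383233532933 ((265.9000549316406, 255.20004272460938), (62.60989761352539, 10.28591251373291), 26.56505012512207)
beaker 0.64 [ 0.495 -0.301  0.04 ]
screw_cap 0.77 [ 0.592 -0.293  0.012]
reagent 0.61 [0.566 0.201 0.09 ]
column 0.91 [ 0.493 -0.397  0.012]
wrench 0.93 [ 0.659 -0.374  0.012]
vial_tray 0.79 [0.689 0.173 0.012]
[ 0.55923566 -0.06720272  0.07349268] [-0.7 -0.4 -0.2  1.6  0.8  0.7  0.5 -0.6  2.3  0.5 -0.  -2.2 -2.4  0.5
  0.6  1.8]
handle [[ 0.56767971 -0.18189229  0.135     ]] [array([[401.73915858, 199.36539269]]), array([[264.86136906, 250.82296257]])]
```

The fit is consistent: module at (0.559, -0.067) with yaw 0.0735, and the predicted handle pixels match within 1-2 px. I move above the handle.

Call:
arm_command(
  deltas=[0.0586, -0.0445, 0.004, 0, 0, 0, 0.5, 0.0586, -0.0445, 0.004, 0, 0, 0, 0.5, 0.0586, -0.0445, 0.004, 0, 0, 0, 0.5, 0.0586, -0.0445, 0.004, 0, 0, 0, 0.5, 0.0586, -0.0445, 0.004, 0, 0, 0, 0.5, 0.0586, -0.0445, 0.004, 0, 0, 0, 0.5, 0.0586, -0.0445, 0.004, 0, 0, 0, 0.5, 0.0586, -0.0445, 0.004, 0, 0, 0, 0.5, 0.0586, -0.0445, 0.004, 0, 0, 0, 0.5, 0.0586, -0.0445, 0.004, 0, 0, 0, 0.5, 0.0586, -0.0445, 0.004, 0, 0, 0, 0.5, 0.0586, -0.0445, 0.004, 0, 0, 0, 0.5, 0.0586, -0.0445, 0.004, 0, 0, 0, 0.5, 0.0586, -0.0445, 0.004, 0, 0, 0, 0.5, 0.0586, -0.0445, 0.004, 0, 0, 0, 0.5, 0.0586, -0.0445, 0.004, 0, 0, 0, 0.5, 0, 0, 0, 0, 0, 0.0675, 0.5, 0, 0, 0, 0, 0, 0.0675, 0.5, 0, 0, 0, 0, 0, 0, 0.5],
  grip_force=40,
)

```text
time: 3.3
eef_pos: [0.5684, -0.1815, 0.1993]
tool_rot: [[0.997, 0.073, 0.0], [0.073, -0.997, -0.0], [0.0, 0.0, -1.0]]
force: [-0.2, 0.1, -0.4]
width: 0.0427
```

Run:
```python
from h import *
p=camera_params("wrist");im=read_camera("wrist");cv2.imwrite("pics/w1.png",im)
Rz=R.from_euler('z',.0735).as_matrix()
M=np.array([.5592,-.0672,0])
for x in (-.06,0,.06): print(proj("wrist",M+Rz@[x,-.115,.135],p))
print(np.round(monitor.sense()['joints'],3))
```

```text
[[323.26288328 280.21173682]]
[[323.11515153 212.54908664]]
[[322.94167847 133.09665119]]
[ 0.173  0.483  0.06   1.935 -0.041  0.724 -1.237]
```

View pics/w1.png

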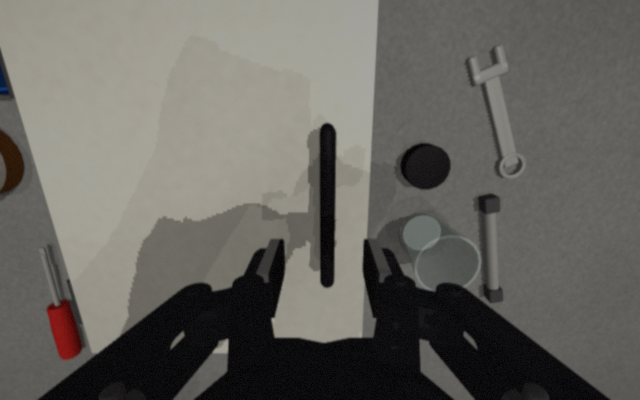

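The bar shows at column 328, rows 125-285. The prediction was column 323, so the bar is about 3-4 mm farther towards -y. I descend with that correction and grip.

Call:
arm_command(
  deltas=[0, 0.006, 0.04, 0, 0, 0, 0.5, 0, 0, 0.04, 0, 0, 0, 0.5, 0, 0, 0.04, 0, 0, 0, 0.5, 0, 0, 0.03, 0, 0, 0, 0.5, 0, 0, 0.014, 0, 0, 0, 0.5, 0, 0, 0, 0, 0, 0, 0.0, 0, 0, 0, 0, 0, 0, 0.0, 0, 0, 0, 0, 0, 0, 0.0, 0, 0, 0, 0, 0, 0, 0.0, 0, 0, 0, 0, 0, 0, 0.0, 0, 0, 0, 0, 0, 0, 0.0],
  grip_force=40,
)

```text
time: 4.45
eef_pos: [0.5685, -0.1844, 0.1179]
tool_rot: [[0.997, 0.075, 0.0], [0.075, -0.997, 0.0], [0.0, -0.0, -1.0]]
force: [-1.4, 5.3, 6.2]
width: 0.0104
```

```bash
cat >> h.py <<'E'
YAW=.0745
RZ=R.from_euler('z',YAW).as_matrix(); RX=RZ[:,0]
R0=np.c_[RZ[:,0],-RZ[:,1],-RZ[:,2]]
def rows(P,Rs,claw):
    out=[]
    for i in range(len(P)-1):
        d=Rs[i].T@(P[i+1]-P[i])/.5; w=R.from_matrix(Rs[i].T@Rs[i+1]).as_rotvec()/np.radians(120)
        out+= [*np.round(d,4),*np.round(w,4),claw]
    print([float(v)+0. for v in out])
def tilt(a): return R.from_rotvec(-a*RX).as_matrix()@R0   # a>0 turns with the lifting cover
def bar(t): # rel hinge, module frame
    return np.array([0,-.245*np.cos(t)+.041*np.sin(t),.245*np.sin(t)+.041*np.cos(t)])
def lift(ths,al,claw,off=.0171):
    Rs=[tilt(a) for a in al]
    P=[RZ@bar(t)+off*r[:,2] for t,r in zip(ths,Rs)]
    print(np.round(np.array([P[-1]-P[0]]),4)); rows(P,Rs,claw)
E
python3 - <<'E'
from h import *
t=np.linspace(0,.6,15); lift(t,t/2,0)
E
```

```text
[[-0.0045  0.0607  0.1319]]
[0.0, -0.0032, -0.0209, -0.0102, 0.0, 0.0, 0.0, 0.0, -0.0037, -0.0208, -0.0102, 0.0, 0.0, 0.0, 0.0, -0.0041, -0.0207, -0.0102, 0.0, 0.0, 0.0, 0.0, -0.0046, -0.0206, -0.0102, 0.0, 0.0, 0.0, 0.0, -0.005, -0.0205, -0.0102, 0.0, 0.0, 0.0, 0.0, -0.0054, -0.0204, -0.0102, 0.0, 0.0, 0.0, 0.0, -0.0059, -0.0202, -0.0102, 0.0, 0.0, 0.0, 0.0, -0.0063, -0.0201, -0.0102, 0.0, 0.0, 0.0, 0.0, -0.0067, -0.0199, -0.0102, 0.0, 0.0, 0.0, 0.0, -0.0072, -0.0198, -0.0102, 0.0, 0.0, 0.0, 0.0, -0.0076, -0.0196, -0.0102, 0.0, 0.0, 0.0, 0.0, -0.008, -0.0194, -0.0102, 0.0, 0.0, 0.0, 0.0, -0.0084, -0.0192, -0.0102, 0.0, 0.0, 0.0, 0.0, -0.0088, -0.019, -0.0102, 0.0, 0.0, 0.0]
```

Call:
arm_command(
  deltas=[0, -0.0032, -0.0209, -0.0102, 0, 0, 0, 0, -0.0037, -0.0208, -0.0102, 0, 0, 0, 0, -0.0041, -0.0207, -0.0102, 0, 0, 0, 0, -0.0046, -0.0206, -0.0102, 0, 0, 0, 0, -0.005, -0.0205, -0.0102, 0, 0, 0, 0, -0.0054, -0.0204, -0.0102, 0, 0, 0, 0, -0.0059, -0.0202, -0.0102, 0, 0, 0, 0, -0.0063, -0.0201, -0.0102, 0, 0, 0, 0, -0.0067, -0.0199, -0.0102, 0, 0, 0, 0, -0.0072, -0.0198, -0.0102, 0, 0, 0, 0, -0.0076, -0.0196, -0.0102, 0, 0, 0, 0, -0.008, -0.0194, -0.0102, 0, 0, 0, 0, -0.0084, -0.0192, -0.0102, 0, 0, 0, 0, -0.0088, -0.019, -0.0102, 0, 0, 0],
)

```text
time: 5.85
eef_pos: [0.5643, -0.1252, 0.2496]
tool_rot: [[0.997, 0.07, 0.023], [0.074, -0.952, -0.296], [0.001, 0.297, -0.955]]
force: [0.9, -2.0, -5.2]
width: 0.0104
```

Run:
```python
from h import *
s=monitor.sense();print(np.round(s['joints'],3),s['wrist_torque'])
im=read_camera("scene");cv2.imwrite("pics/s2.png",im)
t=np.linspace(.6,1.38,19); lift(t,t/2,0)
```

```text
[-0.296  0.409  0.341  1.998  0.248  0.742 -1.662] [ 0.11316227 -0.36042295  0.09090206]
[[-0.0124  0.1666  0.0793]]
[0.0, -0.0093, -0.019, -0.0103, 0.0, 0.0, 0.0, 0.0, -0.0098, -0.0188, -0.0103, 0.0, 0.0, 0.0, 0.0, -0.0102, -0.0186, -0.0103, 0.0, 0.0, 0.0, 0.0, -0.0106, -0.0183, -0.0103, 0.0, 0.0, 0.0, 0.0, -0.011, -0.0181, -0.0103, 0.0, 0.0, 0.0, 0.0, -0.0113, -0.0178, -0.0103, 0.0, 0.0, 0.0, 0.0, -0.0117, -0.0176, -0.0103, 0.0, 0.0, 0.0, 0.0, -0.0121, -0.0173, -0.0103, 0.0, 0.0, 0.0, 0.0, -0.0125, -0.017, -0.0103, 0.0, 0.0, 0.0, 0.0, -0.0128, -0.0167, -0.0103, 0.0, 0.0, 0.0, 0.0, -0.0132, -0.0164, -0.0103, 0.0, 0.0, 0.0, 0.0, -0.0135, -0.0161, -0.0103, 0.0, 0.0, 0.0, 0.0, -0.0139, -0.0158, -0.0103, 0.0, 0.0, 0.0, 0.0, -0.0142, -0.0155, -0.0103, 0.0, 0.0, 0.0, 0.0, -0.0146, -0.0151, -0.0103, 0.0, 0.0, 0.0, 0.0, -0.0149, -0.0148, -0.0103, 0.0, 0.0, 0.0, 0.0, -0.0152, -0.0145, -0.0103, 0.0, 0.0, 0.0, 0.0, -0.0155, -0.0141, -0.0103, 0.0, 0.0, 0.0]
```

View pics/s2.png

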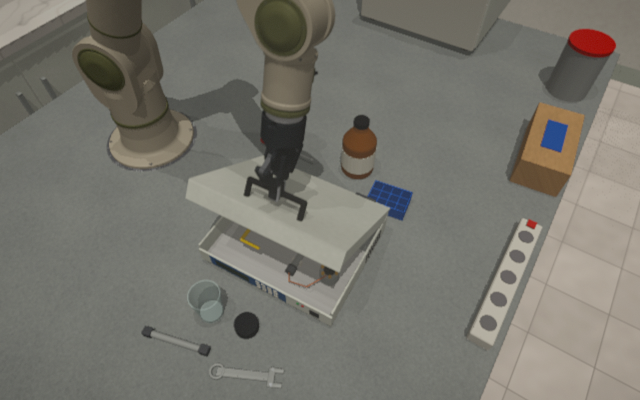

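The cover is lifted about 0.6 rad with the handle held. The yellow pin shows at about (250,243) inside. I continue along the arc.

Call:
arm_command(
  deltas=[0, -0.0093, -0.019, -0.0103, 0, 0, 0, 0, -0.0098, -0.0188, -0.0103, 0, 0, 0, 0, -0.0102, -0.0186, -0.0103, 0, 0, 0, 0, -0.0106, -0.0183, -0.0103, 0, 0, 0, 0, -0.011, -0.0181, -0.0103, 0, 0, 0, 0, -0.0113, -0.0178, -0.0103, 0, 0, 0, 0, -0.0117, -0.0176, -0.0103, 0, 0, 0, 0, -0.0121, -0.0173, -0.0103, 0, 0, 0, 0, -0.0125, -0.017, -0.0103, 0, 0, 0],
)

```text
time: 6.8
eef_pos: [0.5591, -0.0511, 0.307]
tool_rot: [[0.997, 0.063, 0.036], [0.072, -0.877, -0.475], [0.002, 0.476, -0.879]]
force: [2.5, -6.0, 3.9]
width: 0.0101
```

Call:
arm_command(
  deltas=[0, -0.0128, -0.0167, -0.0103, 0, 0, 0, 0, -0.0132, -0.0164, -0.0103, 0, 0, 0, 0, -0.0135, -0.0161, -0.0103, 0, 0, 0, 0, -0.0139, -0.0158, -0.0103, 0, 0, 0, 0, -0.0142, -0.0155, -0.0103, 0, 0, 0, 0, -0.0146, -0.0151, -0.0103, 0, 0, 0, 0, -0.0149, -0.0148, -0.0103, 0, 0, 0, 0, -0.0152, -0.0145, -0.0103, 0, 0, 0, 0, -0.0155, -0.0141, -0.0103, 0, 0, 0, 0, 0, 0, 0, 0, 0, 0, 0, 0, 0, 0, 0, 0, 0],
)

```text
time: 7.9
eef_pos: [0.5528, 0.0402, 0.3317]
tool_rot: [[0.997, 0.055, 0.049], [0.073, -0.769, -0.635], [0.003, 0.637, -0.771]]
force: [-3.6, -0.7, 21.5]
width: 0.0103
```

Run:
```python
from h import *
s=monitor.sense();print(np.round(s['joints'],3),s['wrist_torque'],s['force'],s['width'])
G=s['eef_pos']-.0171*s['tool_rot'][:,2]
g0=np.array([.5685,-.1844,.135]);h0=g0-RZ@bar(0)
d=RZ.T@(G-h0);print("rel hinge",d,"theta",np.arctan2(d[2],-d[1])-np.arctan2(.041,.245), "hinge",h0)
im=read_camera("scene");cv2.imwrite("pics/s3.png",im)
read_camera("top")
for c in("scene","top"):
  for q in("prop","prop_end","slot","prop_pivot"):
    for r in spotter.regions_of(c,q)[:1]: print(c,q,r["confidence"],r["at"],r["pixels"].sum())
```

```text
[-0.835  0.436  0.439  1.906  0.516  1.143 -2.2  ] [-2.37551953  0.33022224 -0.29820657] [-3.56679528 -0.73179101 21.51916134] 0.010285432944721808
rel hinge [ 0.00108267 -0.00895233  0.25092429] theta 1.3693235335880296 hinge [0.55026438 0.05992041 0.094     ]
scene prop 0.77 [250.7, 243.4] 124
scene prop_end 0.66 [254.5, 224.1] 251
scene slot 0.69 [315.2, 139.6] 11640
scene prop_pivot 0.75 [305.5, 203.8] 29382
top prop 0.72 [383.9, 237.2] 162
top prop_end 0.63 [378.9, 233.9] 76
top slot 0.69 [329.4, 202.5] 7355
top prop_pivot 0.6 [350.7, 202.0] 14686
```

View pics/s3.png

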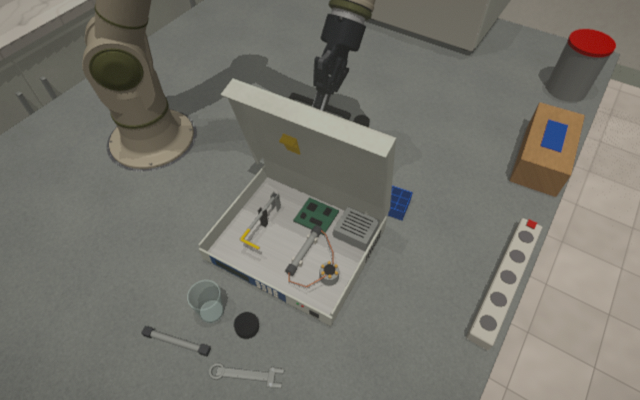

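The cover is at about 1.37 rad, past the point where it should stay. The bracket is at (290,145) and the pin at (250,243). I open the jaws partway and back out along the tool axis.

Call:
arm_command(
  deltas=[0, 0, 0, 0, 0, 0, 0.3, 0, 0, 0, 0, 0, 0, 0.3, 0, 0, 0, 0, 0, 0, 0.3, 0, 0, -0.02, 0, 0, 0, 0.3, 0, 0, -0.02, 0, 0, 0, 0.3],
)

```text
time: 8.9
eef_pos: [0.5505, 0.0552, 0.3445]
tool_rot: [[0.997, 0.057, 0.046], [0.074, -0.771, -0.633], [-0.001, 0.635, -0.773]]
force: [-0.0, 1.8, 0.1]
width: 0.0255
```

Call:
arm_command(
  deltas=[0, 0, -0.04, 0, 0, 0, 0.3, 0, 0, -0.05, 0, 0, 0, 0.3, 0, 0, -0.06, 0, 0, 0, 0.3, 0, 0, -0.06, 0.066, 0, 0, 0.3, 0, 0, -0.04, 0.066, 0, 0, 0.3, 0, 0, -0.02, 0.066, 0, 0, 0.3, 0, 0, 0, 0.066, 0, 0, 0.3, 0, 0, 0, 0.066, 0, 0, 0.3],
)

```text
time: 9.7
eef_pos: [0.5449, 0.1367, 0.4537]
tool_rot: [[0.997, 0.076, 0.003], [0.076, -0.997, 0.011], [0.004, -0.011, -1.0]]
force: [-1.3, -0.6, -0.2]
width: 0.0258
```

Run:
```python
from h import *
s=monitor.sense();print(np.round(s['joints'],3),s['eef_pos'],s['tool_rot'])
for c in("scene","top"):
  im=read_camera(c);cv2.imwrite(f"pics/{c}4.png",im)
  hsv=cv2.cvtColor(im,cv2.COLOR_BGR2HSV);m=cv2.inRange(hsv,(20,150,90),(35,255,255))
  n,l,st,ce=cv2.connectedComponentsWithStats(m)
  for i in range(1,n):
    if st[i,4]>8: print(c,st[i],ce[i])
# predicted points
h=np.array([.5503,.0599,.094])
for nm,v in dict(pinA=[-.088,-.216,-.023],pinM=[-.060,-.216,-.023],pinE=[-.043,-.216,-.023],pivot=[-.088,-.075,-.023],
  slot=[-.060,*(np.array([-.145*np.cos(1.37)-.006*np.sin(1.37),.145*np.sin(1.37)-.006*np.cos(1.37)]))]).items():
  print(nm,[np.round(proj(c,h+RZ@np.array(v))[0],1) for c in("scene","top")])
a=cv2.imread("pics/scene4.png")[110:290,170:410];cv2.imwrite("pics/crop4.png",cv2.resize(a,None,fx=3.3,fy=3.3,interpolation=cv2.INTER_CUBIC))
```

```text
[-0.626  0.214  0.362  1.687 -0.09   1.25  -1.738] [0.54492597 0.13673759 0.45372198] [[ 0.99709399  0.07612335  0.00296737]
 [ 0.07608731 -0.99704274  0.01079316]
 [ 0.0037802  -0.01053602 -0.99993735]]
scene [280 135  20  19 206] [289.89805825 143.12135922]
scene [241 229  18  20  83] [247.74698795 239.61445783]
top [378 218  12  19  66] [385.65151515 230.39393939]
pinA [array([241.3, 240.6]), array([389.4, 233.2])]
pinM [array([251.7, 245.7]), array([388.7, 222.9])]
pinE [array([258.1, 248.8]), array([388.2, 216.6])]
pivot [array([274.5, 196.8]), array([337.5, 236.7])]
slot [array([289.2, 141.8]), array([321.8, 229.5])]
```

View pics/crop4.png

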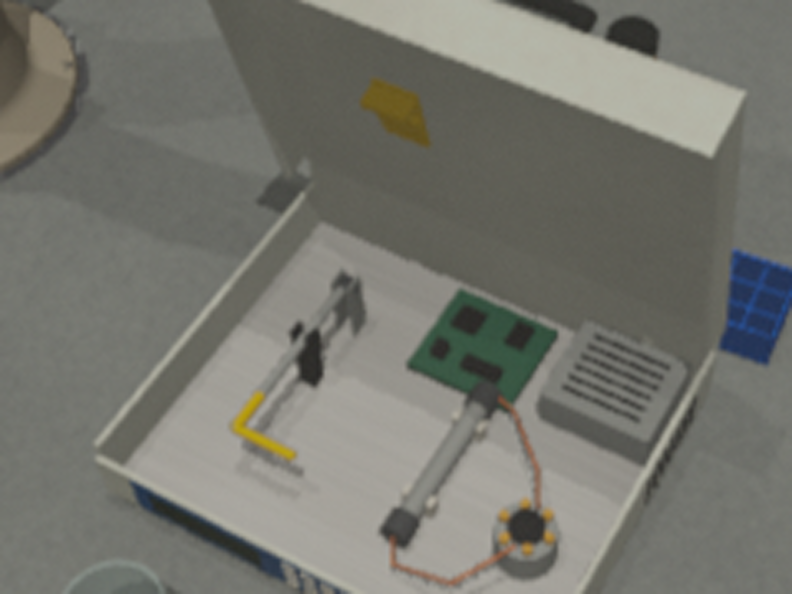

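The cover stays up by itself: the bracket is at scene (290,143) against (289,142) predicted for 1.37 rad. In the scene image the pin's corner is at (242.7,239.7), its end at (259,248.5) and the pivot at about (276,196). This puts the pin's middle at about (0.508, -0.157, 0.071). I plan a tilted approach to the pin from the front.

```bash
cat >> h.py <<'E'
from scipy.spatial.transform import Slerp
def path(wps,claw,start=None):
    """wps: list of (pos, rot, n)"""
    s=monitor.sense();P=[np.array(s['eef_pos'])];Rs=[np.array(s['tool_rot'])]
    if start is not None: P=[start[0]];Rs=[start[1]]
    for p,r,n in wps:
        p0,sl=P[-1],Slerp([0,1],R.from_matrix([Rs[-1],r]))
        for k in range(1,n+1):
            P.append(p0+(p-p0)*k/n);Rs.append(sl(k/n).as_matrix())
    rows(P,Rs,claw)
PIN=np.array([.508,-.157,.071])
E
python3 - <<'E'
from h import *
r=tilt(-.6); g=PIN+.014*r[:,2]; pre=g-.10*r[:,2]
print(g,pre)
up=np.array([.52,-.02,.46])
path([(up,tilt(-.1),6),(np.array([.508,-.25,.40]),tilt(-.5),7),(pre,r,6)],.5)
E
```

```text
[ 0.50741162 -0.14911693  0.0594453 ] [ 0.51161432 -0.20542456  0.14197886]
[-0.0117, 0.0497, -0.0025, 0.0073, -0.0003, -0.0006, 0.5, -0.0118, 0.0497, -0.0033, 0.0073, -0.0003, -0.0006, 0.5, -0.0119, 0.0496, -0.004, 0.0073, -0.0003, -0.0006, 0.5, -0.0119, 0.0495, -0.0048, 0.0073, -0.0003, -0.0006, 0.5, -0.012, 0.0494, -0.0055, 0.0073, -0.0003, -0.0006, 0.5, -0.012, 0.0493, -0.0063, 0.0073, -0.0003, -0.0006, 0.5, -0.0083, 0.0667, 0.0105, 0.0273, 0.0, 0.0, 0.5, -0.0083, 0.0672, 0.0067, 0.0273, 0.0, 0.0, 0.5, -0.0083, 0.0674, 0.0029, 0.0273, 0.0, 0.0, 0.5, -0.0083, 0.0675, -0.001, 0.0273, 0.0, 0.0, 0.5, -0.0083, 0.0673, -0.0048, 0.0273, 0.0, 0.0, 0.5, -0.0083, 0.0669, -0.0087, 0.0273, 0.0, 0.0, 0.5, -0.0083, 0.0663, -0.0125, 0.0273, 0.0, 0.0, 0.5, 0.0023, 0.0283, 0.0825, 0.008, 0.0, 0.0, 0.5, 0.0023, 0.0297, 0.0821, 0.008, 0.0, 0.0, 0.5, 0.0023, 0.031, 0.0815, 0.008, 0.0, 0.0, 0.5, 0.0023, 0.0324, 0.081, 0.008, 0.0, 0.0, 0.5, 0.0023, 0.0337, 0.0805, 0.008, 0.0, 0.0, 0.5, 0.0023, 0.0351, 0.0799, 0.008, 0.0, 0.0, 0.5]
```

Call:
arm_command(
  deltas=[-0.0117, 0.0497, -0.0025, 0.0073, 0, 0, 0.5, -0.0118, 0.0497, -0.0033, 0.0073, 0, 0, 0.5, -0.0119, 0.0496, -0.004, 0.0073, 0, 0, 0.5, -0.0119, 0.0495, -0.0048, 0.0073, 0, 0, 0.5, -0.012, 0.0494, -0.0055, 0.0073, 0, 0, 0.5, -0.012, 0.0493, -0.0063, 0.0073, 0, 0, 0.5, -0.0083, 0.0667, 0.0105, 0.0273, 0, 0, 0.5, -0.0083, 0.0672, 0.0067, 0.0273, 0, 0, 0.5, -0.0083, 0.0674, 0.0029, 0.0273, 0, 0, 0.5, -0.0083, 0.0675, -0.001, 0.0273, 0, 0, 0.5, -0.0083, 0.0673, -0.0048, 0.0273, 0, 0, 0.5, -0.0083, 0.0669, -0.0087, 0.0273, 0, 0, 0.5, -0.0083, 0.0663, -0.0125, 0.0273, 0, 0, 0.5],
)

```text
time: 11.1
eef_pos: [0.5084, -0.246, 0.3993]
tool_rot: [[0.997, 0.067, -0.038], [0.077, -0.876, 0.476], [-0.001, -0.478, -0.878]]
force: [1.5, 0.3, -0.0]
width: 0.0428
```

Call:
arm_command(
  deltas=[0.0023, 0.0283, 0.0825, 0.008, 0, 0, 0.5, 0.0023, 0.0297, 0.0821, 0.008, 0, 0, 0.5, 0.0023, 0.031, 0.0815, 0.008, 0, 0, 0.5, 0.0023, 0.0324, 0.081, 0.008, 0, 0, 0.5, 0.0023, 0.0337, 0.0805, 0.008, 0, 0, 0.5, 0.0023, 0.0351, 0.0799, 0.008, 0, 0, 0.5, 0, 0, 0, 0, 0, 0, 0.5],
)

```text
time: 11.8
eef_pos: [0.5102, -0.1989, 0.1368]
tool_rot: [[0.997, 0.06, -0.051], [0.078, -0.822, 0.564], [-0.008, -0.566, -0.824]]
force: [-0.7, -0.1, 0.2]
width: 0.0428
```

Run:
```python
from h import *
s=monitor.sense();print(np.round(s['joints'],3),s['eef_pos'],s['width'])
p=camera_params("wrist");im=read_camera("wrist");cv2.imwrite("pics/w5.png",im)
hsv=cv2.cvtColor(im,cv2.COLOR_BGR2HSV);m=cv2.inRange(hsv,(20,150,90),(35,255,255))
n,l,st,ce=cv2.connectedComponentsWithStats(m)
for i in range(1,n):
    if st[i,4]>30: print(st[i],ce[i])
for x in (-.028,0,.017): print(proj("wrist",PIN+RX*x,p))
r=tilt(-.6); g=PIN+.014*r[:,2]
path([(g,r,6)],.5)
```

```text
[ 0.293  0.732  0.393  1.904 -0.766  1.16  -0.307] [ 0.5102347  -0.19893935  0.13681556] 0.04284443804057618
[   0  187   67   57 2761] [ 29.8685259  213.72835929]
[299 187  35  58 647] [323.58887172 221.76816074]
[[326.69426262 235.41144677]]
[[326.74253338 204.07809612]]
[[326.77359197 183.91745238]]
[0.0002, 0.0009, 0.0318, 0.0, 0.0005, -0.0001, 0.5, 0.0002, 0.0009, 0.0318, 0.0, 0.0005, -0.0001, 0.5, 0.0002, 0.0009, 0.0318, 0.0, 0.0005, -0.0001, 0.5, 0.0001, 0.0009, 0.0318, 0.0, 0.0005, -0.0001, 0.5, 0.0001, 0.0009, 0.0318, 0.0, 0.0005, -0.0001, 0.5, 0.0001, 0.0009, 0.0318, 0.0, 0.0005, -0.0001, 0.5]
```

View pics/w5.png

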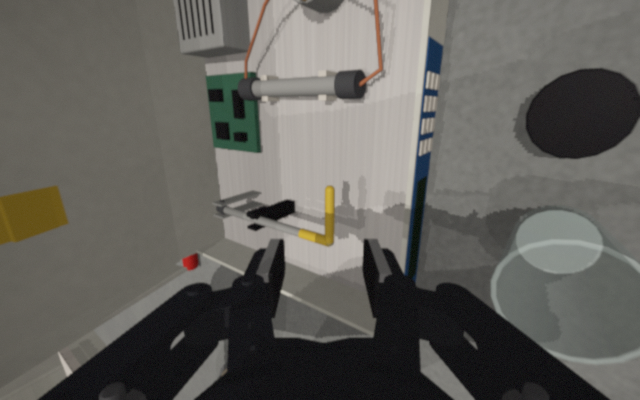

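The pin is at column 330, rows 187-243 in the wrist view, about 3 px right of and below the prediction, so I shift 3 mm. I descend and grip.

Call:
arm_command(
  deltas=[-0.005, 0.007, 0.032, 0, 0, 0, 0.5, 0, 0.001, 0.032, 0, 0, 0, 0.5, 0, 0.001, 0.032, 0, 0, 0, 0.5, 0, 0.001, 0.032, 0, 0, 0, 0.5, 0, 0, 0.032, 0, 0, 0, 0.5, 0, 0, 0.03, 0, 0, 0, 0.5, 0, 0, 0, 0, 0, 0, 0.3, 0, 0, 0, 0, 0, 0, 0, 0, 0, 0, 0, 0, 0, 0, 0, 0, 0, 0, 0, 0, 0, 0, 0, 0, 0, 0, 0, 0],
  grip_force=25,
)

```text
time: 12.95
eef_pos: [0.5055, -0.1528, 0.0607]
tool_rot: [[0.997, 0.062, -0.042], [0.074, -0.824, 0.562], [0.0, -0.563, -0.826]]
force: [-0.3, 4.8, 3.2]
width: 0.0063
```

Run:
```python
from h import *
s=monitor.sense();p=np.array(s['eef_pos']);r=np.array(s['tool_rot'])
ph=np.linspace(0,1.42,17);A=[(p+RZ@[0,.141*(1-np.cos(f)),.141*np.sin(f)],r,1) for f in ph[1:]]
path(A,0)
```

```text
[0.0, -0.015, -0.02, 0.0, 0.0, 0.0, 0.0, 0.0, -0.0167, -0.0186, 0.0, 0.0, 0.0, 0.0, 0.0, -0.0183, -0.0171, 0.0, 0.0, 0.0, 0.0, 0.0, -0.0197, -0.0154, 0.0, 0.0, 0.0, 0.0, 0.0, -0.021, -0.0136, 0.0, 0.0, 0.0, 0.0, 0.0, -0.0221, -0.0117, 0.0, 0.0, 0.0, 0.0, 0.0, -0.0231, -0.0096, 0.0, 0.0, 0.0, 0.0, 0.0, -0.0238, -0.0076, 0.0, 0.0, 0.0, 0.0, 0.0, -0.0244, -0.0054, 0.0, 0.0, 0.0, 0.0, 0.0, -0.0248, -0.0032, 0.0, 0.0, 0.0, 0.0, 0.0, -0.025, -0.001, 0.0, 0.0, 0.0, 0.0, 0.0, -0.025, 0.0012, 0.0, 0.0, 0.0, 0.0, 0.0, -0.0248, 0.0034, 0.0, 0.0, 0.0, 0.0, 0.0, -0.0244, 0.0056, 0.0, 0.0, 0.0, 0.0, 0.0, -0.0238, 0.0077, 0.0, 0.0, 0.0, 0.0, 0.0, -0.023, 0.0098, 0.0, 0.0, 0.0, 0.0]
```

Call:
arm_command(
  deltas=[0, -0.015, -0.02, 0, 0, 0, 0, 0, -0.0167, -0.0186, 0, 0, 0, 0, 0, -0.0183, -0.0171, 0, 0, 0, 0, 0, -0.0197, -0.0154, 0, 0, 0, 0, 0, -0.021, -0.0136, 0, 0, 0, 0, 0, 0, 0, 0, 0, 0, 0],
)

```text
time: 13.55
eef_pos: [0.5047, -0.1402, 0.1222]
tool_rot: [[0.997, 0.062, -0.04], [0.074, -0.826, 0.559], [0.002, -0.56, -0.828]]
force: [-1.6, -0.7, 0.3]
width: 0.0068
```

Call:
arm_command(
  deltas=[0, -0.0221, -0.0117, 0, 0, 0, 0, 0, -0.0231, -0.0096, 0, 0, 0, 0, 0, -0.0238, -0.0076, 0, 0, 0, 0, 0, -0.0244, -0.0054, 0, 0, 0, 0, 0, -0.0248, -0.0032, 0, 0, 0, 0, 0, -0.025, -0.001, 0, 0, 0, 0, 0, -0.025, 0.0012, 0, 0, 0, 0, 0, -0.0248, 0.0034, 0, 0, 0, 0, 0, -0.0244, 0.0056, 0, 0, 0, 0, 0, -0.0238, 0.0077, 0, 0, 0, 0, 0, -0.023, 0.0098, 0, 0, 0, 0, 0, 0, 0, 0, 0, 0, 0],
)

```text
time: 14.75
eef_pos: [0.4968, -0.0314, 0.1996]
tool_rot: [[0.997, 0.063, -0.042], [0.076, -0.824, 0.561], [0.001, -0.563, -0.826]]
force: [2.5, -0.6, 4.6]
width: 0.0069
```

Run:
```python
from h import *
s=monitor.sense();print(np.round(s['joints'],3),s['force'],s['wrist_torque'])
im=read_camera("scene");cv2.imwrite("pics/s6.png",im)
```

```text
[ 0.049  0.541  0.359  2.089 -0.849  1.052 -0.478] [ 2.51797328 -0.62338626  4.62378038] [-0.30810453 -0.41013484 -0.3586107 ]
```

View pics/s6.png

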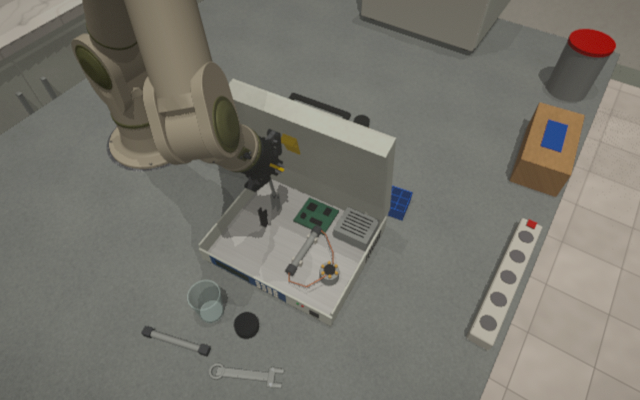

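The rod is nearly upright, with the pin at about (277,167) and low forces. I push on to about 1.56, then open slightly and back out.

Call:
arm_command(
  deltas=[0, -0.0114, 0.0065, 0, 0, 0, 0, 0, -0.0114, 0.0065, 0, 0, 0, 0, 0, -0.0114, 0.0065, 0, 0, 0, 0, 0, 0, 0, 0, 0, 0, 0],
)

```text
time: 15.2
eef_pos: [0.4955, -0.0139, 0.2005]
tool_rot: [[0.997, 0.062, -0.042], [0.074, -0.825, 0.56], [0.0, -0.562, -0.827]]
force: [3.8, 1.1, 2.5]
width: 0.0069
```

Call:
arm_command(
  deltas=[0, 0, 0, 0, 0, 0, 0.2, 0, 0, 0, 0, 0, 0, 0.2, 0, 0, -0.01, 0, 0, 0, 0.2, 0, 0, -0.02, 0, 0, 0, 0.2, 0, 0, -0.03, 0, 0, 0, 0.2, 0, 0, -0.04, 0, 0, 0, 0.2, 0, 0, -0.06, 0, 0, 0, 0.2, 0, 0, -0.06, 0, 0, 0, 0.2, 0, 0, -0.06, 0, 0, 0, 0.2],
)

```text
time: 16.1
eef_pos: [0.5007, -0.0944, 0.3186]
tool_rot: [[0.997, 0.061, -0.041], [0.073, -0.826, 0.559], [0.0, -0.561, -0.828]]
force: [1.0, 0.1, 0.4]
width: 0.0165
```

```bash
cat >> h.py <<'E'
H=np.array([.5503,.0626,.094])
def pinat(f,x=0): # rod-axis x offset
    return H+RZ@np.array([-.087+x,-.0745-.141*np.cos(f),-.023+.141*np.sin(f)])
def slotat(t): return H+RZ@np.array([-.059,-.145*np.cos(t)-.006*np.sin(t),.145*np.sin(t)-.006*np.cos(t)])
def yellow(c,n):
  im=read_camera(c);cv2.imwrite(f"pics/{n}.png",im)
  hsv=cv2.cvtColor(im,cv2.COLOR_BGR2HSV);m=cv2.inRange(hsv,(20,150,70),(35,255,255))
  k,l,st,ce=cv2.connectedComponentsWithStats(m)
  for i in range(1,k):
    if st[i,4]>8: print(c,st[i],np.round(ce[i],1))
  return im
E
python3 - <<'E'
from h import *
s=monitor.sense();print(s['eef_pos'])
a=yellow("scene","s7");yellow("top","t7");b=yellow("wrist","w7")
for f in(1.4,1.5,1.6,1.7): print(f,[np.round(proj(c,[pinat(f),pinat(f,.045)]),1).tolist() for c in("scene","top")])
cv2.imwrite("pics/c7.png",cv2.resize(a[80:260,200:400],None,fx=3,fy=3,interpolation=cv2.INTER_CUBIC))
E
```

```text
[ 0.50073341 -0.09438809  0.31856335]
scene [280 134  20  20 207] [289.9 143.1]
scene [268 156  20  11  94] [275.4 160.8]
wrist [ 263  167   31   44 1029] [277.7 188.5]
wrist [318 172  21  49 433] [323.5 199.6]
1.4 [[[264.4, 163.9], [282.4, 171.5]], [[348.6, 238.8], [347.3, 219.6]]]
1.5 [[[267.9, 159.1], [285.8, 166.5]], [[342.7, 239.3], [341.4, 220.0]]]
1.6 [[[271.4, 154.8], [289.2, 162.1]], [[336.7, 239.7], [335.4, 220.4]]]
1.7 [[[274.8, 151.0], [292.6, 158.1]], [[330.6, 240.0], [329.4, 220.8]]]
```

View pics/c7.png

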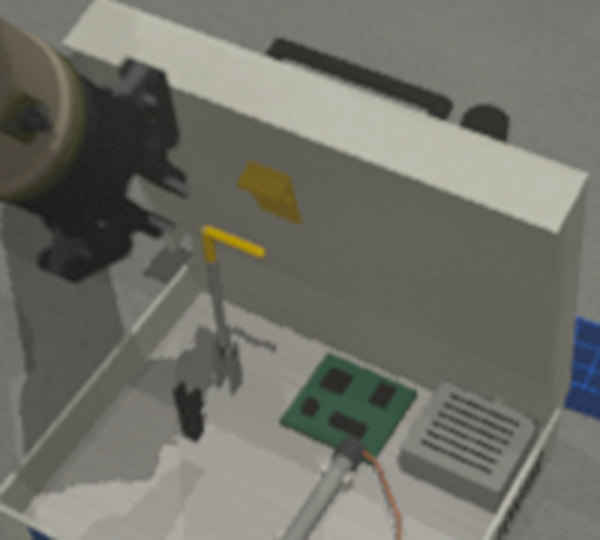

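The pin's corner is at scene (269.7,158) and its tip at (287.3,164). This agrees with the arc kinematics: prop about 1.55, just inside the seated angle as wanted, and the cover is still up. I go back over the cover to the handle.

Run:
```python
from h import *
G=np.array([.5528,.0402,.3317]);r=tilt(.69)
path([(np.array([.515,-.17,.47]),tilt(-.4),6),(np.array([.54,.04,.47]),tilt(-.1),6),(np.array([.546,.137,.465]),tilt(.2),4),(G-.1*r[:,2],r,5)],.35)
for t in (1.3,1.35,1.4,1.45): print(t,np.round(proj("scene",slotat(t)),1))
```

```text
[0.0029, -0.0073, -0.056, -0.0154, -0.0003, -0.0001, 0.35, 0.0028, -0.0055, -0.0562, -0.0154, -0.0003, -0.0001, 0.35, 0.0028, -0.0037, -0.0564, -0.0154, -0.0003, -0.0001, 0.35, 0.0028, -0.0018, -0.0565, -0.0154, -0.0003, -0.0001, 0.35, 0.0027, 0.0, -0.0565, -0.0154, -0.0003, -0.0001, 0.35, 0.0027, 0.0018, -0.0565, -0.0154, -0.0003, -0.0001, 0.35, 0.0135, -0.0637, 0.0269, -0.0239, 0.0, 0.0, 0.35, 0.0135, -0.065, 0.0237, -0.0239, 0.0, 0.0, 0.35, 0.0135, -0.0661, 0.0204, -0.0239, 0.0, 0.0, 0.35, 0.0135, -0.067, 0.0171, -0.0239, 0.0, 0.0, 0.35, 0.0135, -0.0678, 0.0137, -0.0239, 0.0, 0.0, 0.35, 0.0135, -0.0684, 0.0103, -0.0239, 0.0, 0.0, 0.35, 0.0066, -0.0477, 0.0073, -0.0358, 0.0, 0.0, 0.35, 0.0066, -0.0481, 0.0037, -0.0358, 0.0, 0.0, 0.35, 0.0066, -0.0482, 0.0001, -0.0358, 0.0, 0.0, 0.35, 0.0066, -0.0481, -0.0035, -0.0358, 0.0, 0.0, 0.35, -0.0002, 0.0086, 0.0247, -0.0468, 0.0, 0.0, 0.35, -0.0002, 0.0062, 0.0254, -0.0468, 0.0, 0.0, 0.35, -0.0002, 0.0037, 0.0259, -0.0468, 0.0, 0.0, 0.35, -0.0002, 0.0011, 0.0261, -0.0468, 0.0, 0.0, 0.35, -0.0002, -0.0015, 0.0261, -0.0468, 0.0, 0.0, 0.35]
1.3 [[288. 145.]]
1.35 [[289.6 142.3]]
1.4 [[291.3 139.7]]
1.45 [[292.9 137.1]]
```

Call:
arm_command(
  deltas=[0.0029, -0.0073, -0.056, -0.0154, 0, 0, 0.35, 0.0028, -0.0055, -0.0562, -0.0154, 0, 0, 0.35, 0.0028, -0.0037, -0.0564, -0.0154, 0, 0, 0.35, 0.0028, -0.0018, -0.0565, -0.0154, 0, 0, 0.35, 0.0027, 0, -0.0565, -0.0154, 0, 0, 0.35, 0.0027, 0.0018, -0.0565, -0.0154, 0, 0, 0.35, 0.0135, -0.0637, 0.0269, -0.0239, 0, 0, 0.35, 0.0135, -0.065, 0.0237, -0.0239, 0, 0, 0.35, 0.0135, -0.0661, 0.0204, -0.0239, 0, 0, 0.35, 0.0135, -0.067, 0.0171, -0.0239, 0, 0, 0.35, 0.0135, -0.0678, 0.0137, -0.0239, 0, 0, 0.35, 0.0135, -0.0684, 0.0103, -0.0239, 0, 0, 0.35],
)

```text
time: 17.45
eef_pos: [0.5394, 0.0434, 0.4682]
tool_rot: [[0.997, 0.074, -0.008], [0.074, -0.992, 0.1], [-0.0, -0.1, -0.995]]
force: [-0.2, 0.3, 0.3]
width: 0.0299
```

Call:
arm_command(
  deltas=[0.0066, -0.0477, 0.0073, -0.0358, 0, 0, 0.35, 0.0066, -0.0481, 0.0037, -0.0358, 0, 0, 0.35, 0.0066, -0.0482, 0, -0.0358, 0, 0, 0.35, 0.0066, -0.0481, -0.0035, -0.0358, 0, 0, 0.35, 0, 0.0086, 0.0247, -0.0468, 0, 0, 0.35, 0, 0.0062, 0.0254, -0.0468, 0, 0, 0.35, 0, 0.0037, 0.0259, -0.0468, 0, 0, 0.35, 0, 0.0011, 0.0261, -0.0468, 0, 0, 0.35, 0, -0.0015, 0.0261, -0.0468, 0, 0, 0.35, 0, 0, 0, 0, 0, 0, 0.35],
)

```text
time: 18.45
eef_pos: [0.547, 0.1077, 0.4041]
tool_rot: [[0.997, 0.064, 0.045], [0.078, -0.767, -0.637], [-0.006, 0.638, -0.77]]
force: [-0.9, -0.0, -0.8]
width: 0.0297
```

Run:
```python
from h import *
s=monitor.sense();print(s['eef_pos'],s['tool_rot'],s['force'],np.round(s['joints'],2))
p=camera_params("wrist");yellow("wrist","w8");yellow("scene","s8")
for t in(1.3,1.35,1.4):
  print(t,np.round(proj("wrist",[H+RZ@(bar(t)+[x,0,0]) for x in(-.06,.06)],p),1).tolist())
G=np.array([.5528,.0402,.3317]);r=tilt(.69)
path([(G,r,6)],.35)
```

```text
[0.5470193  0.10769296 0.40410061] [[ 0.9969154   0.06428032  0.04503024]
 [ 0.07822424 -0.7671939  -0.63662743]
 [-0.00637569  0.63818615 -0.76985569]] [-0.92028822 -0.01514097 -0.84790928] [-0.91  0.4   0.41  1.76  0.47  1.36 -2.18]
scene [280 134  20  20 208] [289.9 143.1]
scene [268 155  20  12  95] [275.3 160.7]
1.3 [[337.7, 261.2], [340.8, 128.9]]
1.35 [[328.3, 266.0], [330.0, 129.6]]
1.4 [[317.8, 270.9], [317.8, 130.3]]
[-0.0001, 0.0011, 0.0334, -0.0003, 0.0001, 0.0001, 0.35, -0.0001, 0.0011, 0.0334, -0.0003, 0.0001, 0.0001, 0.35, -0.0001, 0.0011, 0.0334, -0.0003, 0.0001, 0.0001, 0.35, -0.0001, 0.001, 0.0334, -0.0003, 0.0001, 0.0001, 0.35, -0.0001, 0.001, 0.0334, -0.0003, 0.0001, 0.0001, 0.35, -0.0001, 0.001, 0.0334, -0.0003, 0.0001, 0.0001, 0.35]
```

View pics/w8.png

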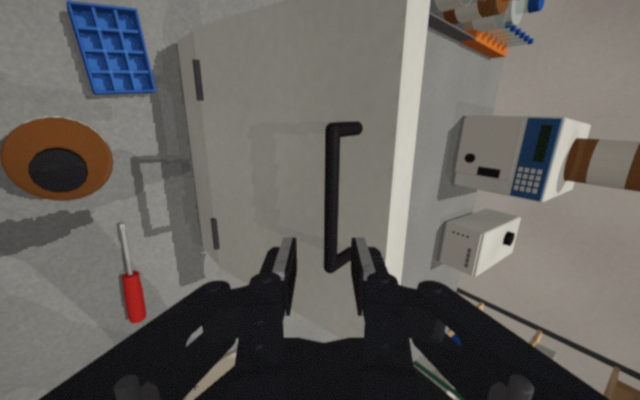

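The bar is at column 332 between the pads (about 1.34 rad), and the path is clear. I advance and grip.

Call:
arm_command(
  deltas=[0, 0.0015, 0.0334, 0, 0, 0, 0.35, 0, 0.0015, 0.0334, 0, 0, 0, 0.35, 0, 0.0015, 0.0334, 0, 0, 0, 0.35, 0, 0.0015, 0.0334, 0, 0, 0, 0.35, 0, 0.0015, 0.0334, 0, 0, 0, 0.35, 0, 0.001, 0.027, 0, 0, 0, 0.35, 0, 0, 0, 0, 0, 0, 0.35, 0, 0, 0, 0, 0, 0, 0, 0, 0, 0, 0, 0, 0, 0, 0, 0, 0, 0, 0, 0, 0, 0, 0, 0, 0, 0, 0, 0],
  grip_force=40,
)

```text
time: 19.65
eef_pos: [0.5537, 0.0411, 0.3362]
tool_rot: [[0.997, 0.057, 0.048], [0.074, -0.771, -0.633], [0.001, 0.635, -0.773]]
force: [-0.9, 0.2, 6.9]
width: 0.0102
```

Run:
```python
from h import *
s=monitor.sense();print(s['eef_pos'],s['force'],s['width'])
Rt=np.array(s['tool_rot']);z=Rt[:,2]
for off in(.014,.017):
  d=RZ.T@(s['eef_pos']-off*z-np.array([.5503,.0610,.094]));print(d,np.hypot(d[1],d[2]),np.arctan2(d[2],-d[1])-np.arctan2(.041,.245))
t=np.linspace(1.36,1.04,17);lift(t,.69+.5*(t-1.36),0,.015)
t=np.linspace(1.04,.96,9);lift(t,.53+.5*(t-1.04),0,.015)
```

```text
[0.55374046 0.04113988 0.33621824] [-0.91920866  0.18260089  6.9137041 ] 0.010205929878037864
[ 0.00194165 -0.0111755   0.25303701] 0.25328367522332595 1.3608490598676213
[ 0.00193928 -0.00927144  0.25535532] 0.25552357628185995 1.3686937957523961
[[ 0.0056 -0.0753 -0.0175]]
[0.0, 0.007, 0.0067, 0.0048, 0.0, 0.0, 0.0, 0.0, 0.0069, 0.0068, 0.0048, 0.0, 0.0, 0.0, 0.0, 0.0069, 0.0069, 0.0048, 0.0, 0.0, 0.0, 0.0, 0.0068, 0.007, 0.0048, 0.0, 0.0, 0.0, 0.0, 0.0067, 0.007, 0.0048, 0.0, 0.0, 0.0, 0.0, 0.0067, 0.0071, 0.0048, 0.0, 0.0, 0.0, 0.0, 0.0066, 0.0072, 0.0048, 0.0, 0.0, 0.0, 0.0, 0.0065, 0.0072, 0.0048, 0.0, 0.0, 0.0, 0.0, 0.0064, 0.0073, 0.0048, 0.0, 0.0, 0.0, 0.0, 0.0064, 0.0074, 0.0048, 0.0, 0.0, 0.0, 0.0, 0.0063, 0.0074, 0.0048, 0.0, 0.0, 0.0, 0.0, 0.0062, 0.0075, 0.0048, 0.0, 0.0, 0.0, 0.0, 0.0061, 0.0076, 0.0048, 0.0, 0.0, 0.0, 0.0, 0.0061, 0.0076, 0.0048, 0.0, 0.0, 0.0, 0.0, 0.006, 0.0077, 0.0048, 0.0, 0.0, 0.0, 0.0, 0.0059, 0.0078, 0.0048, 0.0, 0.0, 0.0]
[[ 0.0013 -0.0177 -0.0081]]
[0.0, 0.0029, 0.0039, 0.0024, 0.0, 0.0, 0.0, 0.0, 0.0029, 0.0039, 0.0024, 0.0, 0.0, 0.0, 0.0, 0.0029, 0.0039, 0.0024, 0.0, 0.0, 0.0, 0.0, 0.0029, 0.0039, 0.0024, 0.0, 0.0, 0.0, 0.0, 0.0029, 0.004, 0.0024, 0.0, 0.0, 0.0, 0.0, 0.0028, 0.004, 0.0024, 0.0, 0.0, 0.0, 0.0, 0.0028, 0.004, 0.0024, 0.0, 0.0, 0.0, 0.0, 0.0028, 0.004, 0.0024, 0.0, 0.0, 0.0]
```

Call:
arm_command(
  deltas=[0, 0.007, 0.0067, 0.0048, 0, 0, 0, 0, 0.0069, 0.0068, 0.0048, 0, 0, 0, 0, 0.0069, 0.0069, 0.0048, 0, 0, 0, 0, 0.0068, 0.007, 0.0048, 0, 0, 0, 0, 0.0067, 0.007, 0.0048, 0, 0, 0, 0, 0.0067, 0.0071, 0.0048, 0, 0, 0, 0, 0.0066, 0.0072, 0.0048, 0, 0, 0, 0, 0.0065, 0.0072, 0.0048, 0, 0, 0, 0, 0.0064, 0.0073, 0.0048, 0, 0, 0, 0, 0.0064, 0.0074, 0.0048, 0, 0, 0, 0, 0.0063, 0.0074, 0.0048, 0, 0, 0, 0, 0.0062, 0.0075, 0.0048, 0, 0, 0, 0, 0.0061, 0.0076, 0.0048, 0, 0, 0],
)

```text
time: 20.95
eef_pos: [0.5581, -0.0209, 0.3233]
tool_rot: [[0.997, 0.062, 0.04], [0.074, -0.847, -0.527], [0.001, 0.528, -0.849]]
force: [-1.9, -1.0, 5.8]
width: 0.01
```

```bash
cat >> h.py <<'E'
def theta(off=.0155):
  s=monitor.sense();z=np.array(s['tool_rot'])[:,2]
  d=RZ.T@(s['eef_pos']-off*z-np.array([.5503,.0610,.094]));print("th",np.arctan2(d[2],-d[1])-np.arctan2(.041,.245),"r",np.hypot(d[1],d[2]),np.round(s['force'],1),np.round(s['wrist_torque'],2))
E
python3 - <<'E'
from h import *
theta();a=yellow("scene","s9")
for t in(1.04,1.1,1.15):print(np.round(proj("scene",slotat(t)),1))
E
```

```text
th 1.1084323264720053 r 0.25355759358886604 [-1.9 -1.   5.8] [ 0.    0.32 -0.21]
scene [268 158   4   9  19] [269.4 161.9]
[[280.3 160.5]]
[[281.9 156.8]]
[[283.4 153.8]]
```

Call:
arm_command(
  deltas=[0, 0.0061, 0.0076, 0.0048, 0, 0, 0, 0, 0.006, 0.0077, 0.0048, 0, 0, 0, 0, 0.0059, 0.0078, 0.0048, 0, 0, 0],
)

```text
time: 21.3
eef_pos: [0.5591, -0.0349, 0.3182]
tool_rot: [[0.997, 0.063, 0.038], [0.074, -0.862, -0.502], [0.001, 0.503, -0.864]]
force: [-1.7, -2.7, 6.9]
width: 0.0103
```

Run:
```python
from h import *
theta();a=yellow("scene","s10")
```

```text
th 1.0486495529050572 r 0.2535650695274136 [-1.7 -2.7  6.9] [-0.34  0.33 -0.28]
```

Call:
arm_command(
  deltas=[0, 0.0029, 0.0039, 0.0024, 0, 0, 0, 0, 0.0029, 0.0039, 0.0024, 0, 0, 0, 0, 0, 0, 0, 0, 0, 0],
)

```text
time: 21.65
eef_pos: [0.5594, -0.0395, 0.3163]
tool_rot: [[0.997, 0.063, 0.037], [0.073, -0.867, -0.493], [0.001, 0.495, -0.869]]
force: [-0.7, -3.5, 6.1]
width: 0.0101
```

Run:
```python
from h import *
theta();a=yellow("scene","s11");yellow("top","t11")
```

```text
th 1.0283698715669187 r 0.2534986791760733 [-0.7 -3.5  6.1] [-0.5   0.1  -0.14]
```

Call:
arm_command(
  deltas=[0, 0.0029, 0.0039, 0.0024, 0, 0, 0, 0, 0.0029, 0.004, 0.0024, 0, 0, 0, 0, 0, 0, 0, 0, 0, 0],
)

```text
time: 22.05
eef_pos: [0.5597, -0.0439, 0.3142]
tool_rot: [[0.997, 0.064, 0.036], [0.073, -0.872, -0.485], [0.0, 0.486, -0.874]]
force: [-1.3, -4.1, 5.8]
width: 0.0101
```

Call:
arm_command(
  deltas=[0, 0.0029, 0.004, 0.0024, 0, 0, 0, 0, 0, 0, 0, 0, 0, 0],
)

```text
time: 22.25
eef_pos: [0.5599, -0.0452, 0.3136]
tool_rot: [[0.997, 0.064, 0.036], [0.074, -0.874, -0.48], [0.001, 0.481, -0.877]]
force: [-4.6, 1.3, 13.8]
width: 0.0101
```

Run:
```python
from h import *
theta();a=yellow("scene","s12")
cv2.imwrite("pics/c12.png",cv2.resize(a[60:260,180:420],None,fx=3,fy=3,interpolation=cv2.INTER_CUBIC))
```

```text
th 1.0028207160471727 r 0.25339713394978897 [-4.6  1.3 13.8] [-0.48  0.8  -0.53]
```

View pics/c12.png

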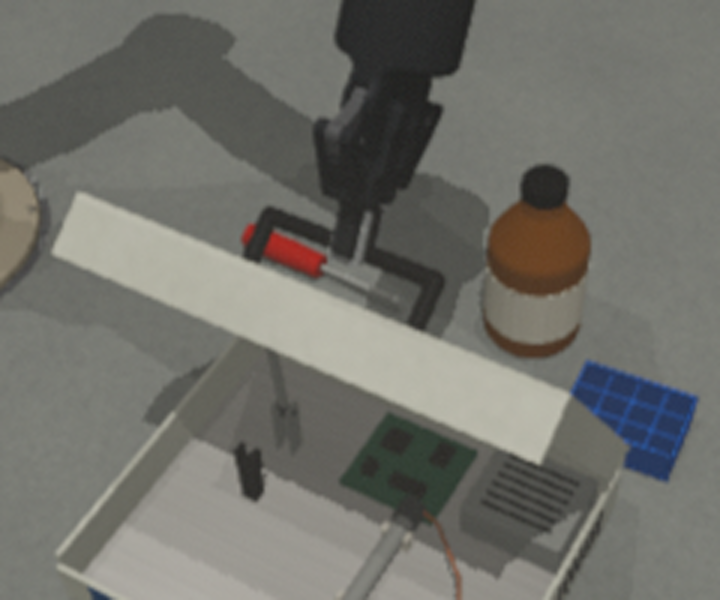

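Contact came at about 1.00 rad, near the expected 0.99, with the pin now hidden behind the cover's front edge. I press a little more to check that it is stiff, i.e. seated.

Call:
arm_command(
  deltas=[0, 0.0028, 0.004, 0.0024, 0, 0, 0, 0, 0, 0, 0, 0, 0, 0],
)

```text
time: 22.5
eef_pos: [0.5601, -0.0464, 0.313]
tool_rot: [[0.997, 0.065, 0.036], [0.075, -0.877, -0.474], [0.001, 0.476, -0.88]]
force: [-8.6, 6.6, 22.1]
width: 0.0101
```

Run:
```python
from h import *
theta()
```

```text
th 0.9973576081202336 r 0.25342750563293376 [-8.6  6.6 22.1] [-0.39  1.54 -0.87]
```

The contact is stiff. I relieve the force and open only slightly, so the fingers still bracket the bar as a safety catch, then check that the cover stays.

Call:
arm_command(
  deltas=[0, -0.0028, -0.004, -0.0024, 0, 0, 0, 0, -0.001, -0.0015, -0.001, 0, 0, 0, 0, 0, 0, 0, 0, 0, 0, 0, 0, 0, 0, 0, 0, 0.2, 0, 0, 0, 0, 0, 0, 0.2, 0, 0, 0, 0, 0, 0, 0.2, 0, 0, 0, 0, 0, 0, 0.25, 0, 0, 0, 0, 0, 0, 0.25, 0, 0, 0, 0, 0, 0, 0.25],
)

```text
time: 23.4
eef_pos: [0.5597, -0.0447, 0.3128]
tool_rot: [[0.997, 0.065, 0.036], [0.074, -0.873, -0.481], [-0.0, 0.483, -0.876]]
force: [-0.0, -0.4, 0.4]
width: 0.0216
```

Run:
```python
from h import *
theta();a=yellow("scene","s13");b=yellow("wrist","w13");yellow("top","t13")
p=camera_params("wrist")
x=cv2.imread("pics/s12.png");d=cv2.absdiff(x,a).max(2);print((d[60:300,180:420]>25).sum())
w=b.copy()
# cover corners fit: predicted front-edge top corners per theta
for t in(.9,.95,.99,1.03):
  pts=[H+RZ@np.array([s_*.172,-.282*np.cos(t)+.006*np.sin(t),.282*np.sin(t)+.006*np.cos(t)]) for s_ in(-1,1)]
  print(t,np.round(proj("scene",pts),1).tolist(),np.round(proj("top",pts),1).tolist())
cv2.imwrite("pics/m13.png",np.hstack([cv2.resize(a[60:260,180:420],None,fx=1.65,fy=1.65),cv2.resize(b,(396,330))]))
```

```text
th 1.0037405461309197 r 0.2524050185266658 [-0.  -0.4  0.4] [ 0.47  0.03 -0.02]
366
0.9 [[201.0, 135.0], [364.6, 203.0]] [[390.2, 281.2], [378.3, 114.9]]
0.95 [[203.8, 128.2], [367.8, 195.3]] [[385.3, 282.3], [373.3, 114.2]]
0.99 [[206.1, 122.8], [370.5, 189.1]] [[381.1, 283.1], [369.1, 113.7]]
1.03 [[208.6, 117.5], [373.2, 183.0]] [[376.7, 284.0], [364.7, 113.2]]
```

View pics/m13.png

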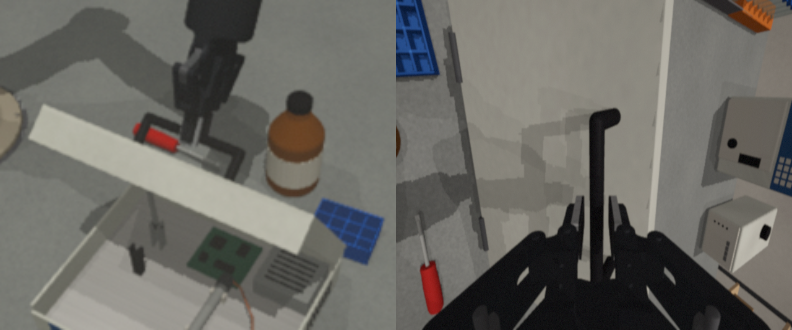

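The cover holds at about 0.99 with the jaws clear of the bar on both sides and zero force, so the rod carries it. I retreat slowly.

Call:
arm_command(
  deltas=[0, 0, -0.01, 0, 0, 0, 0.3, 0, 0, -0.02, 0, 0, 0, 0.3, 0, 0, -0.03, 0, 0, 0, 0.3, 0, 0, -0.04, 0, 0, 0, 0.3, 0, 0, -0.05, 0, 0, 0, 0.3, 0, 0, -0.05, 0, 0, 0, 0.3, 0, 0, -0.05, 0, 0, 0, 0.3, 0, 0, 0, 0, 0, 0, 0.3, 0, 0, 0, 0, 0, 0, 0.3, 0, 0, 0, 0, 0, 0, 0.3, 0, 0, 0, 0, 0, 0, 0.3, 0, 0, 0, 0, 0, 0, 0.3, 0, 0, 0, 0, 0, 0, 0.3],
)

```text
time: 24.85
eef_pos: [0.5551, 0.0152, 0.4221]
tool_rot: [[0.997, 0.065, 0.035], [0.074, -0.873, -0.482], [-0.001, 0.483, -0.876]]
force: [0.3, 0.3, -0.2]
width: 0.0254
```

Run:
```python
from h import *
s=monitor.sense();print(s['eef_pos'],s['force'])
a=yellow("scene","s14");b=read_camera("top");cv2.imwrite("pics/t14.png",b)
x=cv2.imread("pics/s13.png");d=cv2.absdiff(x,a).max(2)
print("front edge region diff",(d[110:220,200:375]>25).sum(), "inside rod/pivot",(d[175:215,260:285]>25).sum())
# register front-flange patch between s13 and s14
for (u,v) in((207,124),(300,165),(365,195)):
  T=x[v-8:v+14,u-12:u+12];S=a[v-16:v+22,u-20:u+20];r=cv2.matchTemplate(S,T,cv2.TM_CCOEFF_NORMED);print(cv2.minMaxLoc(r)[1],cv2.minMaxLoc(r)[3])
for c in("top","scene"):
  for q in("beaker","screw_cap","reagent","column","wrench","vial_tray","driver"):
    for r in spotter.regions_of(c,q)[:1]: print(c,q,round(r["confidence"],2),np.round(onz(c,r["at"],{'reagent':.09,'beaker':.04}.get(q,.012)),3))
```

```text
[0.55514195 0.015203   0.42206197] [ 0.2776018   0.25061773 -0.15959212]
front edge region diff 1607 inside rod/pivot 0
0.997035801410675 (8, 8)
0.9933762550354004 (13, 10)
0.9997049570083618 (8, 8)
top beaker 0.87 [ 0.514 -0.314  0.04 ]
top screw_cap 0.75 [ 0.598 -0.295  0.012]
top column 0.87 [ 0.465 -0.402  0.012]
top wrench 0.78 [ 0.665 -0.356  0.012]
top vial_tray 0.93 [0.693 0.155 0.012]
top driver 0.75 [0.332 0.171 0.012]
scene beaker 0.79 [ 0.493 -0.304  0.04 ]
scene screw_cap 0.64 [ 0.584 -0.293  0.012]
scene reagent 0.77 [0.566 0.2   0.09 ]
scene column 0.89 [ 0.49  -0.403  0.012]
scene wrench 0.63 [ 0.657 -0.375  0.012]
scene vial_tray 0.57 [0.688 0.18  0.012]
scene driver 0.84 [0.343 0.157 0.012]
```

Run:
```python
from h import *
for n,m,pts in(("top0","t14",dict(column=(469,231),wrench=(457,174),cap=(432,195),beaker=(441,226),tray=(274,159),driver=(270,275))),("scene0","s14",dict(column=(176,341),beaker=(204,300),bottle=(358,155)))):
  x=cv2.imread(f"pics/{n}.png");a=cv2.imread(f"pics/{m}.png")
  for k,(u,v) in pts.items():
    T=x[v-14:v+14,u-14:u+14];S=a[v-22:v+22,u-22:u+22];r=cv2.minMaxLoc(cv2.matchTemplate(S,T,cv2.TM_CCOEFF_NORMED));print(k,round(r[1],2),r[3])
bot.job_done()
```

```text
column 1.0 (8, 8)
wrench 1.0 (8, 8)
cap 1.0 (8, 8)
beaker 1.0 (8, 8)
tray 0.9 (8, 8)
driver 0.99 (8, 8)
column 0.99 (8, 8)
beaker 1.0 (8, 8)
bottle 1.0 (8, 8)
the job is handed in; nothing more can be done
```

The cover is open and resting on its prop rod, and I have handed the job in. I never saw the pin in the slot, because the cover's front edge hides it from both fixed cameras.

**What I did:**
- I lifted the cover by its handle to about 1.37 rad, where it stayed up by itself.
- I swung the rod out of its clip to about 1.55 rad and let go of it.
- I took the handle again and lowered the cover until it met a stiff stop at about 1.00 rad by the arm's position. The cover's corner in the picture gave about 0.985, and 0.99 is expected when the pin is seated.

**Last checks:**
- **Cover:** With the jaws open around the handle the force was about 0 N and the cover did not sink. After I backed away and waited about 0.6 s, both ends of its front edge had moved 0 pixels.
- **Mismatch in one check:** A patch in the middle of that edge matched about 5 pixels off, and that stretch of the picture had changed. I put this down to the gripper and its shadow moving behind it, since both ends stayed still.
- **Other things on the bench:** All seven loose things on the bench matched their first pictures with 0 pixels of shift. The detector had put the column 24 mm off in one view, but the direct picture match did not bear that out.
- **Forces and time:** The highest force I saw reported at the wrist was about 25 N, and the robot time was about 26 s.

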